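# Close up the broadcast desk after the programme

## Robot

A 6-joint arm with a two-finger parallel gripper is mounted at the origin on the work surface. World frame = base frame: x ahead of the robot, y to its left, z up, the work surface at z = 0. Lengths are in mm, angles in rad, forces in N, time in s.
With the tool pointing down it reaches from about 275 to 750 mm from the base axis. Payload 10.2 kg.
Tool frame: the origin (TCP) lies between the finger pads; the fingertips stand 22 mm ahead of it and the grasp point (between the pads) lies 3 mm ahead of it (ctrl.nose_length is the distance from the TCP to the fingertips, in mm); y points along the fingers, z is the direction in which the jaws open and shut, and the axes are right-handed (so a half turn about y gives the same grasp; the last joint's range is limited). The gripper opens to 85 mm and grips with 20 to 120 N. Pads are 22 mm wide; open, the fingers measure 114 mm over their backs; the gripper's body (76 mm by 85 mm) begins 54 mm behind the grasp point. The pads swing forward as they close: fully open they stand 13 mm farther back than shut.
Start: joints at [0.895, 0.313, 1.498, -0, 1.331, -0.223], TCP at [229.693, 472.094, 253.294] pointing down, gripper open.
Joint ranges: [-2.94, 2.94], [-0.97, 2.17], [0.19, 2.56], [-1.23, 4.37], [0.02, 3.11], [-2.88, 2.88]. Speed limits (rad/s): [2.39, 2.39, 3.01, 3.14, 3.14, 3.14].

## Interface

Orientations are given as a unit quaternion [w, x, y, z].
In Python, from rig import ctrl, eyes, models gives the robot as it stands.
- The arm moves only by the shell command python3 -m crank 'ROWS' [FORCE]. ROWS is JSON, a list of rows, each an object with "dp": the shift along the tool's x, y, z in mm, a list of three; "roll": the turn about the tool's y in rad; "gripper": the closure in counts, from 0 (fully open) to 255 (shut). A call has 1 to 10 rows; each row is the pose to reach, as a shift and turn from the pose commanded when the call began, along the tool's axes at that moment; what a row does not reach only later rows make up. A row lasts 1/12 s, in which the tool goes at most 41.7 mm and 7.16 degrees, less where a joint would pass 70% of its speed; a pose out of reach is approached as far as the arm can. A call with a gripper value outside its range is refused whole. The fingers move at their own pace and stop on an object; FORCE is the grip in N (left out, the last holds). Time passes only in rows, so rows that repeat a pose let the fingers close. It gives the time, the measured TCP pose, the force and the opening at its end, in the units of the state.
- ctrl.sense(): the state, without advancing time (a new reading comes with each control period).
- eyes.capture(name): name is "scene" or "side" or "wrist"; returns a dict with "color" (400x640x3 uint8, red, green, blue), "fx", "fy", "cx", "cy" (pixels), "distortion" ([k1, k2, p1, p2, k3] as OpenCV has them; the pictures are not rectified), "R" (3x3) and "t" (3): a world point X has camera coordinates R X + t. Camera axes: x right, y down, z forward; pixel columns grow to the right and rows downward; lengths in mm; the calibration is good to about 2 mm. A picture is of the moment at which its call begins. There is no depth.
- ctrl.finish_job(): hands the job in, once; it reports no verdict.
Trained networks look in a picture, given as the dict that the camera call returned (one of the last four; its "shot" number tells which), for a name from the list of things; names that differ only in an ending like _2 or _b are one class to them, and where a whole thing is asked for, a point or a joint stands for the part that bears it (a point fixed in the world has none). Each returns a list of dicts, best first, with "confidence" (0 to 1); they miss things now and then, are a little off and sometimes report something else, mostly with a low value. They report only what shows in the picture. A call takes as long as a camera call.
- models.spot_in(picture, label): "extent" ([centre column, centre row, width, height] in pixels, round what is visible of it).
- models.spot_point(picture, label): "centre" ([column, row] in pixels: a listed point, or the origin of a listed thing).
The state is a dict: "time_s": time; "joints": joint angles; "dq": joint speeds; "tau": joint torques, N m; "eef_pos": TCP position; "ee_rot": TCP orientation; "force": force on the tool from outside, world axes, zero at the start; "wrist_torque": the same for the moment, N m; "grip_width": opening from 0.0 (shut) to 1.0 (fully open).
Only numpy, scipy, OpenCV 4.12 (cv2) and the standard library are available. Lean on these libraries where they do the work, as an engineer would, in place of code of your own. Each camera call takes 0.05 s, during which the arm holds its last target. There are 200 camera calls.

## Task

The programme is over: close the equipment up against dust. With the fingertips, push the recorder's blue drawer fully home, and push the mixer's orange-framed clear cover over and down until it lies fully shut over the faders, in either order. Only push, without ramming anything; leave the phone, the disc case, the microphone and the mug where they are, and pick nothing up.

Things in the scene. Friction and masses are not known exactly. Their poses are not given: they have to be found in the camera images.
- recorder: Grey steel box fixed to the table, 200 deep (x) x 210 wide (y) x 90 mm high, with the blue-fronted drawer in its front. It stands on the left or on the right, turned up to 0.2 rad. Origin: on the table under the middle of its front face; x points from the front face to the back, y to its left, z up. The box spans x 0 to 200 mm and y -105 to +105 mm.
- drawer (a joint): Opening of the recorder's drawer in m: 0 fully home, grows as the drawer comes out of the front (along the recorder's -x), at most 0.10; starts part open. Slides with about 2 N of friction, stays where it is left and has no latch or spring; it stops hard at 0.
- drawer_face (a point): Centre of the outer face of the drawer's blue front. The front is a plain plate without a handle, 170 mm wide (y), 56 mm high and 10 mm thick, from 20 to 76 mm above the table; its outer face is square to the recorder's x axis and this point is 48 mm above the table. When fully home it stands 10 mm proud of the box's front face.
- mixer: Grey steel mixer fixed to the table, 200 deep (x) x 210 wide (y) x 86 mm high, coloured faders and knobs in its top under the cover. It stands on the side where the recorder does not, turned up to 0.2 rad. Origin: on the table, 70 mm behind its front face, midway across; x points from front to back, y to its left, z up. The box spans x -70 to +130 mm; its rear top, 86 mm above the table, is plain and free from x = 57 to 130 mm.
- cover (a joint): Angle of the mixer's cover in rad: 0 shut (level over the faders), about 1.57 upright, at most 1.95 (leaning back); starts at 1.3 to 1.9. The hinge is stiff: the cover stays at any angle and needs about 0.1 to 0.15 N m to turn, and it stops hard at 0.
- cover_hinge (a point): Middle of the cover's hinge line, which runs along the mixer's y, at x = 50 mm of the mixer and 90 mm above the table. The cover is a flat clear plate with an orange border, 115 mm from the hinge line to its free edge, 188 mm wide (along the hinge), 6 mm thick, the hinge line being in mid-thickness. From the hinge it reaches towards the mixer's front when shut; it opens by its free edge rising and going back.
- cover_edge (a point): Middle of the cover's free edge, 115 mm from the hinge line.
- phone: Black phone lying on the table between the two units, nearer the robot, 145 x 70 x 9 mm (x, y, z), origin at the centre of its underside. Loose; leave alone.
- disc_case: Flat clear disc case with a yellow sheet lying on top of the recorder, 90 x 124 x 10 mm, origin at the centre of its underside. Loose; leave alone.
- microphone: Desk microphone on the table at the right, round black base 110 mm across, bent neck with a red head, 200 mm high, the head reaching 95 mm to its -x; origin under the base's centre. Loose; leave alone.
- mug: Blue mug on the table at the left, 80 mm across, 90 mm high, handle towards its +y, origin under its centre. Loose; leave alone.

How it is judged (in metres and radians):
At the end, for the whole second after the job is handed in: The drawer is home to within 4 mm, the cover is shut to within 0.06 rad (about 7 mm at its free edge), and the phone, disc case, microphone and mug are within 20 mm of where they stood (value of joint drawer below 0.004 m and value of joint cover below 0.06 rad and distance of each of phone, disc_case, microphone, mug from where it was at the start of the episode below 0.02 m); the robot touches nothing.
It fails at once if phone, disc case, microphone or mug lifted, carried or pushed more than 20 mm (distance of any of phone, disc_case, microphone, mug from where it was at the start of the episode above 0.02 m).
It fails at once if microphone or mug tipped by more than 0.4 rad (angle between any of microphone, mug's own z axis and vertical above 0.4 rad).
It fails at once if recorder or mixer rammed or squeezed with more than 60 N (contact force between the fingers and recorder above 60 N or contact force between the fingers and mixer above 60 N).
It also fails if it takes over 46 s, if anything falls off the work surface, if the arm or the gripper's body presses on something with over 40 N, if the wrist force passes 120 N, or if a joint passes its speed limit or range.

## Working session

There is one attempt and no reset: what is moved stays moved. The work goes in short steps, Python scripts to look and compute and a shell command to move; the robot and the scene stay as the last step left them, time stands still between calls to the robot, and variables do not carry over. Pictures are saved under pics/ and viewed, about 8 in all and at most 12, crops included, and the job is handed in when it is done.

```bash
ls; mkdir -p pics
cat > h.py <<'E'
import numpy as np, cv2
from rig import ctrl, eyes, models
def cam(p):
    K=np.array([[p['fx'],0,p['cx']],[0,p['fy'],p['cy']],[0,0,1.]]); return K,np.array(p['distortion'],float),np.array(p['R'],float),np.array(p['t'],float)
def proj(p,X):
    K,d,R,t=cam(p); return cv2.projectPoints(np.atleast_2d(np.array(X,float)),cv2.Rodrigues(R)[0],t,K,d)[0].reshape(-1,2)
def ray(p,uv):
    K,d,R,t=cam(p); n=cv2.undistortPoints(np.array([[uv]],float),K,d).ravel()
    return -R.T@t, R.T@np.array([n[0],n[1],1])
def onz(p,uv,z):
    c,r=ray(p,uv); return c+r*(z-c[2])/r[2]
def tri(obs):
    A=np.zeros((3,3));b=np.zeros(3)
    for p,uv in obs:
        c,r=ray(p,uv); r=r/np.linalg.norm(r); M=np.eye(3)-np.outer(r,r); A+=M;b+=M@c
    return np.linalg.solve(A,b)
def save(p,n): cv2.imwrite('pics/'+n,p['color'][:,:,::-1])
E
python3 - <<'E'
from h import *
print(ctrl.sense())
for c in ['scene','side']:
    p=eyes.capture(c); save(p,c+'0.png')
    print(c,'campos',-np.array(p['R']).T@np.array(p['t']))
    for n in ['recorder','mixer','drawer_face','cover_hinge','cover_edge','phone','disc_case','microphone','mug']:
        z={'drawer_face':48,'cover_hinge':90,'disc_case':90}.get(n,0)
        for m in models.spot_point(p,n)[:1]:
            print(n,round(m['confidence'],2),np.round(m['centre'],1),np.round(onz(p,m['centre'],z)))
a=cv2.imread('pics/scene0.png');b=cv2.imread('pics/side0.png')
E
```

```text
pics
{'time_s': 0.0, 'joints': array([ 8.94577907e-01,  3.13472797e-01,  1.49845439e+00,  3.19964640e-06,
        1.33099421e+00, -2.23396212e-01]), 'dq': array([-0.00091968, -0.00019018,  0.00076635, -0.00155352,  0.00050086,
       -0.00025567]), 'tau': array([ 3.52101870e-04, -4.12269652e+01, -2.59744066e+01, -1.17537979e-04,
        4.14039561e-03,  4.74903359e-06]), 'eef_pos': array([229.549246  , 471.89808023, 252.71687555]), 'ee_rot': array([-0.68863743,  0.68948258, -0.15893799,  0.1585275 ]), 'force': array([ 0.81578708,  0.34860029, -0.82998264]), 'wrist_torque': array([0.01908102, 0.00066703, 0.01499092]), 'grip_width': 1.003587721926229}
scene campos [1515.86509483 -791.12434476  942.62503255]
recorder 0.9 [365.2 202.7] [594. 220.   0.]
mixer 0.79 [264.3 251.7] [ 571. -229.    0.]
drawer_face 0.62 [352.5 182.9] [514. 229.  48.]
cover_edge 0.83 [262.9 208.1] [363. -90.   0.]
phone 0.81 [297.2 211.9] [468.  -9.   0.]
disc_case 0.85 [394.2 194.8] [716. 235.  90.]
microphone 0.97 [181.9 285.5] [ 533. -508.   -0.]
mug 0.6 [266.1 209.4] [378. -86.   0.]
side campos [ 330.50948081 -851.58450891 1057.89859279]
recorder 0.71 [307.9 179.3] [600. 207.   0.]
mixer 0.59 [343.5 284.2] [ 586. -235.    0.]
drawer_face 0.89 [289.  171.6] [536. 213.  48.]
cover_edge 0.69 [357.1 239.6] [677. -94.   0.]
phone 0.69 [290.8 231.9] [487.  -8.   0.]
disc_case 0.57 [341.8 154.2] [721. 204.  90.]
microphone 0.64 [358.9 388.7] [ 530. -520.    0.]
mug 0.93 [257.3 137.6] [472. 486.   0.]
```

View pics/side0.png

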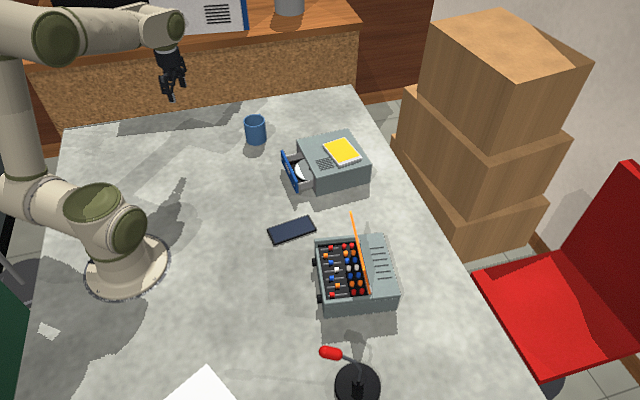

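View pics/scene0.png

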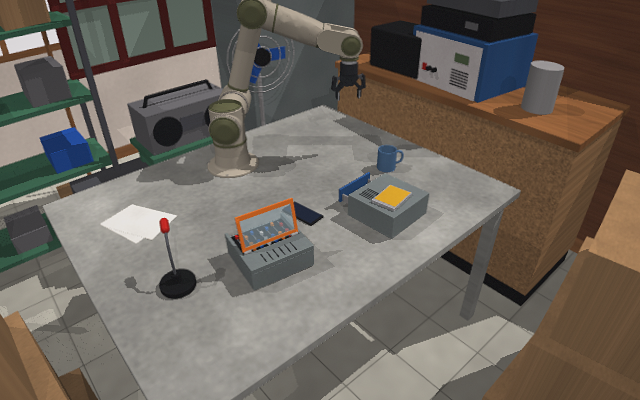

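The side view shows the drawer open at (291,170), the mixer at (357,273) with its cover upright (orange, about (360,250)). The phone is at (291,230), mug at (256,130) and mic at (357,380). The scene view agrees: cover at (267,225), drawer at (355,187). Next I'll view enlarged crops for corners.

Run:
```python
import cv2,numpy as np
a=cv2.imread('pics/scene0.png');b=cv2.imread('pics/side0.png')
def crop(i,x,y):
    c=cv2.resize(i[y:y+75,x:x+100],None,fx=4,fy=4,interpolation=cv2.INTER_CUBIC)
    for k in range(0,100,10):
        cv2.putText(c,str(x+k),(k*4,8),0,.3,(0,255,255),1); cv2.line(c,(k*4,9),(k*4,13),(0,255,255),1)
    for k in range(10,75,10): cv2.putText(c,str(y+k)+'-',(0,k*4+3),0,.3,(0,255,255),1)
    return c
o=np.vstack([np.hstack([crop(b,305,208+30),crop(b,275,125)]),np.hstack([crop(a,220,195),crop(a,335,170)])])
cv2.imwrite('pics/crop.png',o)
```

```text
(no output)
```

View pics/crop.png

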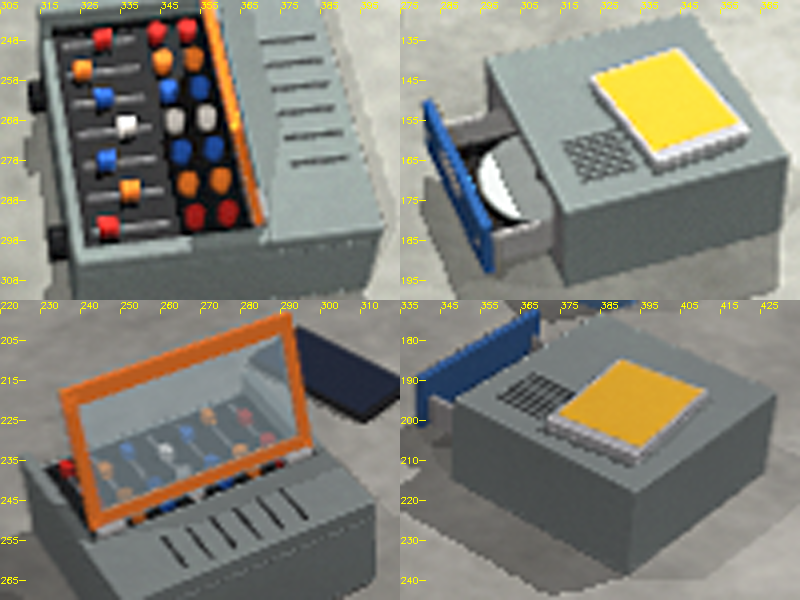

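Run:
```python
from h import *
from scipy.optimize import least_squares
S=eyes.capture('scene'); D=eyes.capture('side')
def T(q,P): c,s=np.cos(q[2]),np.sin(q[2]); return np.array([q[0]+c*P[0]-s*P[1],q[1]+s*P[0]+c*P[1],P[2]])
def fit(f,x0):
    r=least_squares(lambda q:np.concatenate([(proj(p,X)[0]-uv) for p,uv,X in f(q)]),x0,loss='soft_l1',x_scale=[10,10,.05,10 if x0[3]>5 else .1])
    e=[np.round(proj(p,X)[0]-uv,1).tolist() for p,uv,X in f(r.x)]
    print(np.round(r.x,3),e); return r.x
def fr(q):
    d=-10-q[3]
    return [(p,np.array(uv),T(q,P)) for p,uv,P in [
    (D,(296.75,138.75),(0,105,90)),(D,(316.75,176.75),(0,-105,90)),(D,(372,164.25),(200,-105,90)),(D,(349.5,128),(200,105,90)),
    (S,(348,196.25),(0,-105,90)),(S,(393,218),(200,-105,90)),(S,(429,194.25),(200,105,90)),
    (D,(281.5,150.5),(d,85,76)),(D,(297.5,193),(d,-85,20)),(D,(282,160.75),(d,85,20)),(S,(369.5,173),(d,85,76)),(S,(339.5,189.5),(d,-85,76))]]
r=fit(fr,[600,213,0,50])
def fm(q):
    a=q[3]; e=(50-115*np.cos(a),90+115*np.sin(a))
    return [(p,np.array(uv),T(q,P)) for p,uv,P in [
    (D,(322.5,303.5),(-70,-105,86)),(D,(400.75,297.25),(130,-105,86)),(S,(313.75,244.5),(130,105,86)),(S,(226.25,237),(-70,-105,86)),(S,(246,269.5),(130,-105,86)),
    (S,(235,218.25),(e[0],-94,e[1])),(S,(292.75,198),(e[0],94,e[1])),(S,(243.75,252.5),(50,-94,90)),(S,(298,230.75),(50,94,90)),(D,(370.5,294.75),(50,-94,90)),(D,(351,212),(e[0],94,e[1]))]]
m=fit(fm,[578,-232,0,1.5])
print('face',T(r,(-10-r[3],0,48)),'edge',T(m,(50-115*np.cos(m[3]),0,90+115*np.sin(m[3]))),'hinge',T(m,(50,0,90)))
s=ctrl.sense();from scipy.spatial.transform import Rotation as Ro
q=s['ee_rot'];print(Ro.from_quat([q[1],q[2],q[3],q[0]]).as_matrix().round(3).tolist())
```

```text
[5.99573e+02 2.20164e+02 6.00000e-02 5.17750e+01] [[0.1, 0.4], [-0.3, 1.2], [0.8, 0.0], [-0.4, -0.2], [0.1, -1.7], [0.2, 0.3], [0.6, -1.1], [0.4, -1.1], [-0.4, 0.4], [0.9, 0.6], [-0.1, -0.9], [-0.2, -0.5]]
[ 5.86001e+02 -2.32644e+02 -1.75000e-01  1.36100e+00] [[0.9, -0.3], [0.0, -1.5], [-0.3, 0.9], [-1.7, -4.0], [3.6, 1.0], [-0.6, -0.5], [-0.4, 0.3], [-1.6, -0.3], [-0.4, 0.8], [-1.1, -0.6], [0.2, -0.8]]
face [537.90808097 216.49009537  48.        ] edge [ 611.62227173 -237.17479694  202.47185153] hinge [ 635.23679603 -241.35054319   90.        ]
[[0.899, -0.0, 0.437], [-0.437, -0.0, 0.899], [-0.0, -1.0, -0.0]]
```

```bash
python3 -m crank '[{"dp":[40,0,-14],"roll":-0.1,"gripper":255},{"dp":[80,0,-28],"roll":-0.2,"gripper":255},{"dp":[120,0,-42],"roll":-0.3,"gripper":255},{"dp":[160,0,-56],"roll":-0.4,"gripper":255},{"dp":[200,0,-70],"roll":-0.51,"gripper":255},{"dp":[240,0,-84],"roll":-0.51,"gripper":255},{"dp":[280,0,-98],"roll":-0.51,"gripper":255},{"dp":[320,0,-112],"roll":-0.51,"gripper":255},{"dp":[343,0,-121],"roll":-0.51,"gripper":255},{"dp":[343,0,-121],"roll":-0.51,"gripper":255}]' 40
python3 - <<'E'
from h import *
from scipy.spatial.transform import Rotation as Ro
q=ctrl.sense()['ee_rot'];print(Ro.from_quat([q[1],q[2],q[3],q[0]]).as_matrix().round(3).tolist(),ctrl.nose_length)
p=eyes.capture('wrist');save(p,'wrist1.png')
print(models.spot_point(p,'drawer_face')[:1],[onz(p,m['centre'],48) for m in models.spot_point(p,'drawer_face')[:1]])
E
```

```text
time_s: 1.93
eef_pos: [488.5, 209.0, 252.8]
ee_rot: [-0.706, 0.707, 0.019, -0.018]
force: [0.4, 0.3, 0.2]
grip_width: 0.0
[[0.999, 0.001, -0.052], [0.052, -0.001, 0.999], [0.001, -1.0, -0.001]] 22.0
[{'centre': [321.1, 216.3], 'confidence': 0.81}] [array([534.69594836, 213.9983305 ,  48.        ])]
```

```bash
python3 -m crank '[{"dp":[0,40,4],"roll":0,"gripper":255},{"dp":[0,80,4],"roll":0,"gripper":255},{"dp":[0,120,4],"roll":0,"gripper":255},{"dp":[0,155,4],"roll":0,"gripper":255},{"dp":[0,175,4],"roll":0,"gripper":255},{"dp":[0,185,4],"roll":0,"gripper":255},{"dp":[0,185,4],"roll":0,"gripper":255}]'
python3 -m crank '[{"dp":[10,0,0],"roll":0,"gripper":255},{"dp":[20,0,0],"roll":0,"gripper":255},{"dp":[26,0,0],"roll":0,"gripper":255},{"dp":[32,0,0],"roll":0,"gripper":255},{"dp":[38,0,0],"roll":0,"gripper":255},{"dp":[44,0,0],"roll":0,"gripper":255},{"dp":[50,0,0],"roll":0,"gripper":255},{"dp":[56,0,0],"roll":0,"gripper":255},{"dp":[60,0,0],"roll":0,"gripper":255}]'
```

```text
time_s: 2.67
eef_pos: [483.6, 218.0, 66.9]
ee_rot: [-0.707, 0.707, 0.02, -0.022]
force: [-0.6, -0.6, -0.7]
grip_width: -0.0
time_s: 3.42
eef_pos: [545.4, 220.8, 68.3]
ee_rot: [0.707, -0.707, -0.02, 0.02]
force: [-2.6, 0.8, 2.4]
grip_width: -0.006
```

```bash
python3 -m crank '[{"dp":[6,0,0],"roll":0,"gripper":255},{"dp":[11,0,0],"roll":0,"gripper":255},{"dp":[15,0,0],"roll":0,"gripper":255},{"dp":[18,0,0],"roll":0,"gripper":255},{"dp":[21,0,0],"roll":0,"gripper":255},{"dp":[23,0,0],"roll":0,"gripper":255},{"dp":[25,0,0],"roll":0,"gripper":255},{"dp":[25,0,0],"roll":0,"gripper":255}]'
python3 -m crank '[{"dp":[1,0,0],"roll":0,"gripper":255},{"dp":[2,0,0],"roll":0,"gripper":255},{"dp":[3,0,0],"roll":0,"gripper":255},{"dp":[3,0,0],"roll":0,"gripper":255}]'
```

```text
time_s: 4.08
eef_pos: [570.2, 222.0, 68.3]
ee_rot: [-0.707, 0.707, 0.02, -0.02]
force: [0.2, -0.1, -0.1]
grip_width: 0.001
time_s: 4.42
eef_pos: [573.0, 222.1, 68.3]
ee_rot: [-0.707, 0.707, 0.02, -0.02]
force: [-0.7, -0.0, -0.2]
grip_width: 0.0
```

```bash
python3 -m crank '[{"dp":[1,0,0],"roll":0,"gripper":255},{"dp":[2,0,0],"roll":0,"gripper":255},{"dp":[2,0,0],"roll":0,"gripper":255}]'
python3 - <<'E'
from h import *
for c in ['side','wrist']:
    p=eyes.capture(c);save(p,c+'2.png')
    for m in models.spot_point(p,'drawer_face')[:1]: print(m, onz(p,m['centre'],48))
i=cv2.imread('pics/side2.png')[110:220,250:390]; cv2.imwrite('pics/c2.png',cv2.resize(i,None,fx=5,fy=5,interpolation=cv2.INTER_CUBIC))
E
```

```text
time_s: 4.67
eef_pos: [575.0, 222.3, 68.3]
ee_rot: [-0.707, 0.707, 0.02, -0.02]
force: [-1.7, 0.1, 0.2]
grip_width: -0.001
{'centre': [300.6, 166.9], 'confidence': 0.6} [580.03815125 225.56893536  48.        ]
```

```bash
for i in 1; do python3 -m crank '[{"dp":[1,0,0],"roll":0,"gripper":255},{"dp":[2,0,0],"roll":0,"gripper":255},{"dp":[3,0,0],"roll":0,"gripper":255},{"dp":[3,0,0],"roll":0,"gripper":255}]'; done
```

```text
time_s: 5.2
eef_pos: [576.5, 222.5, 68.3]
ee_rot: [-0.707, 0.707, 0.019, -0.022]
force: [-11.1, -2.7, 6.5]
grip_width: 0.002
```

View pics/c2.png

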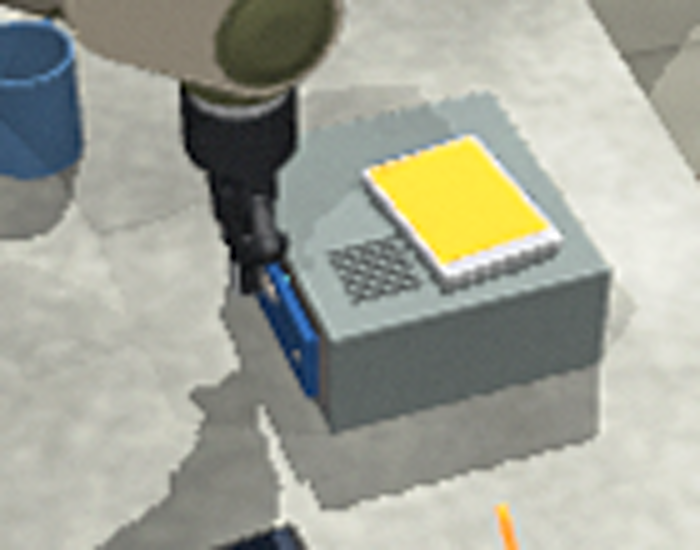

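The hard stop is felt (11 N at x=576.5, against about 2 N of friction), so the drawer is home. The picture, taken just before that push, shows the blue front nearly flush and the disc case undisturbed. Now I'll retreat and lift.

```bash
python3 -m crank '[{"dp":[-20,0,0],"roll":0,"gripper":255},{"dp":[-45,0,0],"roll":0,"gripper":255},{"dp":[-45,-40,0],"roll":0,"gripper":255},{"dp":[-45,-80,0],"roll":0.05,"gripper":255},{"dp":[-45,-120,0],"roll":0.1,"gripper":255},{"dp":[-45,-160,0],"roll":0.15,"gripper":255},{"dp":[-45,-200,0],"roll":0.23,"gripper":255},{"dp":[-45,-215,0],"roll":0.23,"gripper":255},{"dp":[-45,-215,0],"roll":0.23,"gripper":255}]'
python3 - <<'E'
from h import *
from scipy.spatial.transform import Rotation as Ro
s=ctrl.sense();q=s['ee_rot'];R=Ro.from_quat([q[1],q[2],q[3],q[0]]).as_matrix();print(R.round(3).tolist())
print(R.T@(np.array([675,-248,283])-s['eef_pos']))
p=eyes.capture('side');save(p,'side3.png')
for n in ['drawer_face']: print([(m['confidence'],onz(p,m['centre'],48)) for m in models.spot_point(p,n)[:1]])
E
```

```text
time_s: 5.95
eef_pos: [534.2, 220.3, 288.2]
ee_rot: [0.705, -0.704, 0.058, -0.064]
force: [-0.2, -0.1, -0.2]
grip_width: 0.0
[[0.985, 0.009, 0.172], [-0.172, 0.002, 0.985], [0.009, -1.0, 0.003]]
[ 219.19454471    5.62548094 -437.08760005]
[(0.71, array([593.18351679, 217.06081218,  48.        ]))]
```

```bash
python3 -m crank '[{"dp":[18,0,-36],"roll":0,"gripper":255},{"dp":[36,0,-72],"roll":0,"gripper":255},{"dp":[54,0,-108],"roll":0,"gripper":255},{"dp":[72,0,-144],"roll":0,"gripper":255},{"dp":[90,0,-180],"roll":0,"gripper":255},{"dp":[108,0,-216],"roll":0,"gripper":255},{"dp":[126,0,-252],"roll":0,"gripper":255},{"dp":[144,0,-288],"roll":0,"gripper":255},{"dp":[162,0,-324],"roll":0,"gripper":255},{"dp":[180,0,-360],"roll":0,"gripper":255}]'
python3 -m crank '[{"dp":[18,0,-36],"roll":0,"gripper":255},{"dp":[40,0,-77],"roll":0,"gripper":255},{"dp":[40,0,-77],"roll":0,"gripper":255},{"dp":[40,0,-77],"roll":0,"gripper":255},{"dp":[40,0,-77],"roll":0,"gripper":255}]'
python3 - <<'E'
from h import *
from scipy.spatial.transform import Rotation as Ro
s=ctrl.sense();q=s['ee_rot'];R=Ro.from_quat([q[1],q[2],q[3],q[0]]).as_matrix();print(R.round(3).tolist())
h=np.array([635.2,-241.4,90])
print('rel hinge in tool axes',R.T@(s['eef_pos']-h))
p=eyes.capture('side');save(p,'side4.png')
cv2.imwrite('pics/c4.png',cv2.resize(p['color'][150:330,270:450,::-1],None,fx=3,fy=3,interpolation=cv2.INTER_CUBIC))
E
```

```text
time_s: 6.88
eef_pos: [648.3, -167.6, 281.1]
ee_rot: [0.705, -0.704, 0.062, -0.06]
force: [0.8, 0.4, 0.3]
grip_width: 0.002
time_s: 7.3
eef_pos: [674.4, -247.9, 281.4]
ee_rot: [0.705, -0.704, 0.062, -0.06]
force: [-0.3, 0.2, -0.3]
grip_width: -0.003
[[0.985, -0.002, 0.172], [-0.172, 0.002, 0.985], [-0.003, -1.0, 0.001]]
rel hinge in tool axes [  39.21801852 -191.48179741    0.59930588]
```

View pics/c4.png

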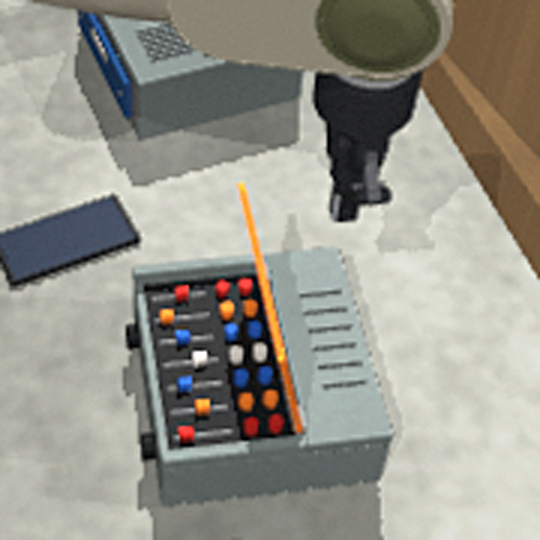

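The tool hangs behind the cover, as seen at crop (360,200), and the drawer front at (105,65) is home. Next I descend and make contact.

```bash
python3 -m crank '[{"dp":[0,38,0],"roll":0,"gripper":255},{"dp":[0,76,0],"roll":0,"gripper":255},{"dp":[-10,76,0],"roll":0,"gripper":255},{"dp":[-25,76,0],"roll":0,"gripper":255},{"dp":[-33,76,0],"roll":0,"gripper":255},{"dp":[-40,76,0],"roll":0,"gripper":255},{"dp":[-46,76,0],"roll":0,"gripper":255},{"dp":[-52,78,0],"roll":0,"gripper":255},{"dp":[-58,80,0],"roll":0,"gripper":255},{"dp":[-58,80,0],"roll":0,"gripper":255}]'
```

```text
time_s: 8.18
eef_pos: [616.7, -236.4, 203.9]
ee_rot: [0.705, -0.705, 0.06, -0.06]
force: [-0.2, -0.2, -0.0]
grip_width: -0.002
```

```bash
python3 -m crank '[{"dp":[-10,3,0],"roll":0,"gripper":255},{"dp":[-18,8,0],"roll":0,"gripper":255},{"dp":[-26,13,0],"roll":0,"gripper":255},{"dp":[-34,20,0],"roll":0,"gripper":255},{"dp":[-40,27,0],"roll":0,"gripper":255},{"dp":[-46,34,0],"roll":0,"gripper":255},{"dp":[-52,42,0],"roll":0,"gripper":255},{"dp":[-55,49,0],"roll":0,"gripper":255},{"dp":[-58,56,0],"roll":0,"gripper":255},{"dp":[-58,56,0],"roll":0,"gripper":255}]'
python3 - <<'E'
from h import *
p=eyes.capture('side');save(p,'side5.png')
cv2.imwrite('pics/c5.png',cv2.resize(p['color'][150:330,270:450,::-1],None,fx=3,fy=3,interpolation=cv2.INTER_CUBIC))
E
```

```text
time_s: 9.02
eef_pos: [559.6, -227.5, 146.1]
ee_rot: [0.705, -0.704, 0.061, -0.06]
force: [-0.0, -0.2, -1.1]
grip_width: 0.001
```

View pics/c5.png

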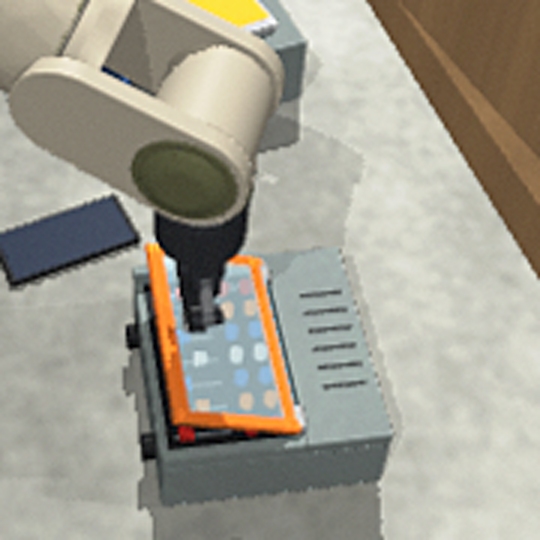

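The cover is nearly shut, with the tip resting on it at crop (205,325) near the free edge. I'll press the rest down gently.

```bash
python3 -m crank '[{"dp":[-2,6,0],"roll":0,"gripper":255},{"dp":[-3,12,0],"roll":0,"gripper":255},{"dp":[-4,17,0],"roll":0,"gripper":255},{"dp":[-4,21,0],"roll":0,"gripper":255},{"dp":[-4,24,0],"roll":0,"gripper":255},{"dp":[-4,26,0],"roll":0,"gripper":255},{"dp":[-4,27,0],"roll":0,"gripper":255},{"dp":[-4,27,0],"roll":0,"gripper":255}]'
python3 -m crank '[{"dp":[0,1,0],"roll":0,"gripper":255},{"dp":[0,2,0],"roll":0,"gripper":255},{"dp":[0,2,0],"roll":0,"gripper":255}]'
```

```text
time_s: 9.73
eef_pos: [556.3, -227.7, 120.1]
ee_rot: [0.705, -0.704, 0.061, -0.061]
force: [-0.0, -1.0, 0.1]
grip_width: 0.001
time_s: 9.98
eef_pos: [556.3, -227.7, 118.2]
ee_rot: [-0.704, 0.704, -0.061, 0.061]
force: [0.5, -0.1, 0.4]
grip_width: 0.002
```

```bash
python3 -m crank '[{"dp":[0,1,0],"roll":0,"gripper":255},{"dp":[0,2,0],"roll":0,"gripper":255},{"dp":[0,3,0],"roll":0,"gripper":255},{"dp":[0,3,0],"roll":0,"gripper":255}]'
```

```text
time_s: 10.32
eef_pos: [556.2, -227.7, 115.1]
ee_rot: [0.704, -0.704, 0.061, -0.061]
force: [-0.0, -0.1, -0.1]
grip_width: -0.001
```

```bash
python3 -m crank '[{"dp":[0,1,0],"roll":0,"gripper":255},{"dp":[0,1,0],"roll":0,"gripper":255},{"dp":[0,2,0],"roll":0,"gripper":255},{"dp":[0,2,0],"roll":0,"gripper":255}]'
```

```text
time_s: 10.65
eef_pos: [556.3, -227.8, 114.5]
ee_rot: [-0.704, 0.705, -0.061, 0.061]
force: [-3.7, 2.6, 10.6]
grip_width: -0.0
```

```bash
python3 -m crank '[{"dp":[0,-20,0],"roll":0,"gripper":255},{"dp":[0,-60,0],"roll":0,"gripper":255},{"dp":[0,-100,0],"roll":0,"gripper":255},{"dp":[0,-140,0],"roll":0,"gripper":255},{"dp":[-30,-160,0],"roll":0,"gripper":255},{"dp":[-70,-160,0],"roll":0,"gripper":255},{"dp":[-110,-160,0],"roll":0,"gripper":255},{"dp":[-150,-160,0],"roll":0,"gripper":255},{"dp":[-150,-160,0],"roll":0,"gripper":255},{"dp":[-150,-160,0],"roll":0,"gripper":255}]'
python3 - <<'E'
from h import *
ps={c:eyes.capture(c) for c in ['side','scene']}
for n,z in [('drawer_face',48),('cover_edge',90),('phone',0),('disc_case',90),('microphone',0),('mug',0)]:
    for c,p in ps.items():
        for m in models.spot_point(p,n)[:1]: print(c,n,round(m['confidence'],2),np.round(m['centre'],1),onz(p,m['centre'],z).round())
def T(q,P): c,s=np.cos(q[2]),np.sin(q[2]); return np.array([q[0]+c*P[0]-s*P[1],q[1]+s*P[0]+c*P[1],P[2]])
o=[]
for c,(x,y) in {'side':(270,120),'scene':(220,165)}.items():
    i=ps[c]['color'][:,:,::-1].copy(); i=cv2.resize(i[y:y+200,x:x+ (130 if c=='side' else 220)],None,fx=3,fy=3,interpolation=cv2.INTER_CUBIC)[:560]
    o.append(cv2.resize(i,(400,560)) if c=='side' else cv2.resize(i,(400,364)))
cv2.imwrite('pics/fin.png',np.hstack([o[0],np.vstack([o[1],np.zeros((196,400,3),np.uint8)])]))
E
```

```text
time_s: 11.48
eef_pos: [407.6, -201.7, 273.8]
ee_rot: [-0.704, 0.705, -0.061, 0.062]
force: [0.8, 0.3, 0.3]
grip_width: 0.003
side drawer_face 0.75 [304.5 165.1] [595. 231.  48.]
side cover_edge 0.59 [320.1 263.8] [ 524. -209.   90.]
scene cover_edge 0.98 [256.2 221.8] [ 522. -218.   90.]
side phone 0.69 [292.  230.9] [491.  -5.   0.]
scene phone 0.73 [299.7 212.9] [479.  -6.   0.]
side disc_case 0.91 [342.  154.6] [721. 202.  90.]
scene disc_case 0.69 [390.9 197.8] [721. 212.  90.]
side microphone 0.76 [354.9 391.6] [ 519. -524.    0.]
scene microphone 0.96 [181.3 285.2] [ 530. -509.    0.]
side mug 0.71 [304.6 167.2] [605. 271.   0.]
scene mug 0.97 [387.1 170.6] [488. 462.   0.]
```

View pics/fin.png

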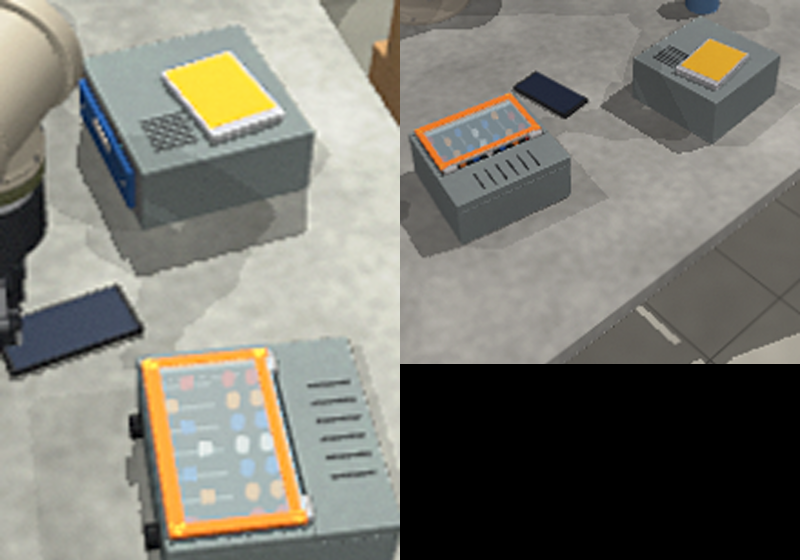

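The cover lies level (left panel, about (225,445)) and the blue front is flush (about (107,145)). The phone and disc case are in place.

```bash
python3 -c "
from h import *
print(ctrl.finish_job())"
```

```text
the job is handed in; nothing more can be done
None
```

The drawer is pushed home and the cover is shut. I handed the job in at about 11.6 s and got no verdict back, as expected.

- **Drawer:** I pushed it with closed fingertips until it stopped hard at about 11 N, against 2–3 N while sliding. Pictures taken afterwards put its face at x ≈ 593–595 mm; home is about 590, and the drawer cannot go past its stop.
- **Cover:** I pushed it over from behind, then down until it stopped hard at about 11 N, at the height where it lies level. Both cameras put its free edge within a few mm in x of where it should be when shut; in y the side camera was about 12 mm off, within its usual error.
- **Loose things:** The phone, disc case and microphone show no movement beyond the trained networks' scatter of about 1–2 cm. For the mug, two detections were plainly wrong: one in the first scene picture, and one in the last side picture, which picked the drawer front. The last scene picture has it at about (488, 462), against (472, 486) from the other camera at the start. I couldn't measure its movement closely, but the arm never went near it at low height.
- **Robot:** It ended well clear of everything and touching nothing.

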